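Stack the empty beakers in the tray

TASK

Clear up the laboratory bench: nest the two empty full-size white beakers that stand loose on the bench into the matching one in the steel tray, one after the other in either order, making one upright stack of three, each fully seated. Keep the tray's beaker about where it is, and leave the small beaker of the same shape alone.

Things in the scene. Friction and masses are not known exactly. Their poses are not given: they have to be found in the camera images.
- tray_cup_center (a point): lowest of the stack: white plastic beaker, open top, 80 mm tall; top 28 mm is a straight collar 60 mm across outside, 55 inside; below it a taper from 50 mm to a 34 mm foot. Another nested in it seats with its collar on this rim, 28 mm higher than this one. It stands in a steel tray (160 x 200 mm, lip 14, floor 4 mm). Point: on its axis, half-way up (40 mm below its rim); z up along the axis.
- cup_a_center (a point): matching beaker standing on the bench: white plastic beaker, open top, 80 mm tall; top 28 mm is a straight collar 60 mm across outside, 55 inside; below it a taper from 50 mm to a 34 mm foot. About 60 g. Point: on its axis, half-way up (40 mm above the foot, 40 below the rim); z up along the axis. Can be pinched across the collar from above.
- cup_b_center (a point): the other matching beaker on the bench, identical with the first (80 mm tall, collar 60 mm across, about 60 g). Point: on its axis, half-way up (40 mm above the foot, 40 below the rim); z up along the axis.
- small_cup_center (a point): small white beaker of the same shape, 52 mm tall and 39 mm across the collar, standing on the bench; to be left alone. Point: on its axis, half-way up (26 mm above the foot). It, the two bench beakers and a lidded jar, 52 mm across and 60 tall, stand 100 mm or more apart, centre to centre.

How it is judged (in metres and radians):
At the end, for the whole second after the job is handed in: Both full-size beakers are nested on the tray's beaker as one stack in either order: their centres stand 20 to 36 mm and 48 to 66 mm above the tray beaker's centre and within 10 mm of it sideways, all three lean less than 8 degrees, the tray's beaker is within 30 mm of where it started (((z of cup_a_center in the frame of tray_cup_center between 0.02 and 0.036 m and z of cup_b_center in the frame of tray_cup_center between 0.048 and 0.066 m) or (z of cup_b_center in the frame of tray_cup_center between 0.02 and 0.036 m and z of cup_a_center in the frame of tray_cup_center between 0.048 and 0.066 m)) and distance of tray_cup_center from where it was at the start of the episode below 0.03 m and horizontal distance between each of cup_a_center, cup_b_center and tray_cup_center below 0.01 m and angle between each of tray_cup_center, cup_a_center, cup_b_center's own z axis and vertical below 0.14 rad); the robot touches nothing.
It fails at once if the small beaker is moved by more than 30 mm or tipped over (distance of small_cup_center from where it was at the start of the episode above 0.03 m or angle between small_cup_center's own z axis and vertical above 0.5 rad).
It also fails if it takes over 50 s, if anything falls off the work surface, if the arm or the gripper's body presses on something with over 40 N, if the wrist force passes 120 N, or if a joint passes its speed limit or range.

ROBOT

A 6-joint arm with a two-finger parallel gripper is mounted at the origin on the work surface. World frame = base frame: x ahead of the robot, y to its left, z up, the work surface at z = 0. Lengths are in mm, angles in rad, forces in N, time in s.
With the tool pointing down it reaches from about 400 to 925 mm from the base axis. Payload 3.4 kg.
Tool frame: the origin (TCP) lies between the finger pads; the fingertips stand 8 mm ahead of it and the grasp point (between the pads) lies 11 mm behind it; z points along the fingers, y is the direction in which the jaws open and shut (so a half turn about z gives the same grasp; the last joint's range is limited). The gripper opens to 85 mm and grips with 20 to 120 N. Pads are 22 mm wide; open, the fingers measure 114 mm over their backs; the gripper's body (76 mm by 85 mm) begins 54 mm behind the grasp point. The pads swing forward as they close: fully open they stand 13 mm farther back than shut.
Start: joints at [-1.353, 0.307, 1.506, -0, 1.328, -0.073], TCP at [164.839, -550.871, 239.305] pointing down, gripper open.
Joint ranges: [-3.12, 3.12], [-1.05, 2.28], [0.14, 2.33], [-1.42, 4.57], [0.1, 2.73], [-2.68, 2.68]. Speed limits (rad/s): [2.57, 2.57, 3.14, 3.14, 3.14, 3.14].

INTERFACE

Orientations are given as a rotation vector (axis times angle).
In Python, from station import telemetry, eyes, ctrl gives the robot as it stands. The module is installed in compiled form; this text tells all that it offers.
- The arm moves only by the tool move_arm, never from a script. Its argument "plan" is a list that holds one entry, the list of rows, each a list of 6 numbers: the shift along the tool's x, y, z in cm, then the turn, a rotation vector about the tool's x, y, z in rad. In form: [[[x, y, z, rx, ry, rz], ...]]. A call has 1 to 8 rows; each row is the pose to reach, as a shift and turn from the pose commanded when the call began, along the tool's axes at that moment; what a row does not reach only later rows make up. A row lasts 1/10 s, in which the tool goes at most 50 mm and 8.59 degrees, less where a joint would pass 70% of its speed; a pose out of reach is approached as far as the arm can. A call with a gripper value outside its range is refused whole. "fingers" is the closure, from -1 (fully open) to 1 (shut), set as the call begins (left out, the last holds). The fingers move at their own pace and stop on an object; "newtons" is the grip in N (left out, the last holds). Time passes only in rows, so rows that repeat a pose let the fingers close. It gives the time, the measured TCP pose, the force and the opening at its end, in the units of the state.
- telemetry.get_obs(): the state, without advancing time (a new reading comes with each control period).
- eyes.capture(name): name is "side" or "top"; returns a dict with "pixels" (420x560x3 uint8, red, green, blue), "camera_matrix" (3x3 intrinsics, pixels), "T" (4x4, takes a point from camera to world coordinates). Camera axes: x right, y down, z forward; pixel columns grow to the right and rows downward; lengths in mm; the calibration is good to about 2 mm. A picture is of the moment at which its call begins. There is no depth.
- ctrl.finish_job(): hands the job in, once; it reports no verdict.
The state is a dict: "clock": time; "joint_positions": joint angles; "joint_velocities": joint speeds; "tau": joint torques, N m; "position": TCP position; "tcp_rot": TCP orientation; "wrist_force": force on the tool from outside, world axes, zero at the start; "ft_torque": the same for the moment, N m; "opening": finger opening in mm.
Only numpy, scipy, OpenCV 4.12 (cv2) and the standard library are available. Lean on these libraries where they do the work, as an engineer would, in place of code of your own. Each camera call takes 0.05 s, during which the arm holds its last target. There are 200 camera calls.

## Working session

There is one attempt and no reset: what is moved stays moved. The work goes in short steps, Python scripts to look and compute and a tool call to move; the robot and the scene stay as the last step left them, time stands still between calls to the robot, and variables do not carry over. Pictures are saved under pics/ and viewed, about 8 in all and at most 12, crops included, and the job is handed in when it is done.

Besides the shell and the picture viewer there is one more tool, called after "Emit:" by a JSON object that holds its "op" and its "data", one argument or row to a line. move_arm: Moves the arm, as the interface text tells. Its arguments: {"type":"object","properties":{"plan":{"type":"array","items":{"type":"array","items":{"type":"array","items":{"type":"number"}}}},"fingers":{"type":"number"},"newtons":{"type":"number"}},"required":["plan"]}

```bash
mkdir -p pics; python3 - <<'E'
from station import telemetry, eyes
import cv2, numpy as np
o=telemetry.get_obs()
for k,v in o.items(): print(k,np.round(v,3))
for n in("top","side"):
    c=eyes.capture(n); cv2.imwrite(f"pics/{n}0.png",c["pixels"][:,:,::-1]); print(n,np.round(c["camera_matrix"],2).tolist(),np.round(c["T"],4).tolist())
E
```

```text
clock 0.0
joint_positions [-1.353  0.308  1.508  0.     1.328 -0.074]
joint_velocities [ 0.     0.001  0.001 -0.     0.003 -0.001]
tau [-2.0000e-03 -4.5755e+01 -2.5192e+01 -0.0000e+00  1.3000e-02 -0.0000e+00]
position [ 164.706 -550.18   238.377]
tcp_rot [-3.106 -0.455  0.   ]
wrist_force [ 0.708  0.849 -0.852]
ft_torque [ 0.017 -0.02  -0.015]
opening 85.286
top [[533.81, 0.0, 277.08], [0.0, 533.81, 205.34], [0.0, 0.0, 1.0]] [[-0.0132, -0.9933, 0.1146, 416.9401], [-0.9994, 0.0168, 0.0304, -46.6271], [-0.0322, -0.1142, -0.9929, 1181.5416], [0.0, 0.0, 0.0, 1.0]]
side [[497.75, 0.0, 274.0], [0.0, 497.75, 197.19], [0.0, 0.0, 1.0]] [[0.991, -0.0772, 0.109, 480.2153], [-0.1331, -0.5047, 0.853, -704.9414], [-0.0108, -0.8599, -0.5104, 499.2711], [0.0, 0.0, 0.0, 1.0]]
```

View pics/top0.png

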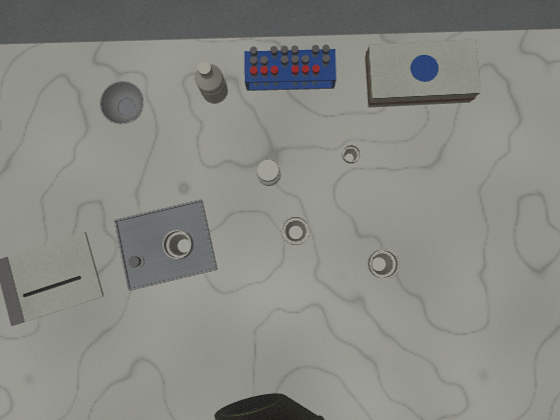

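View pics/side0.png

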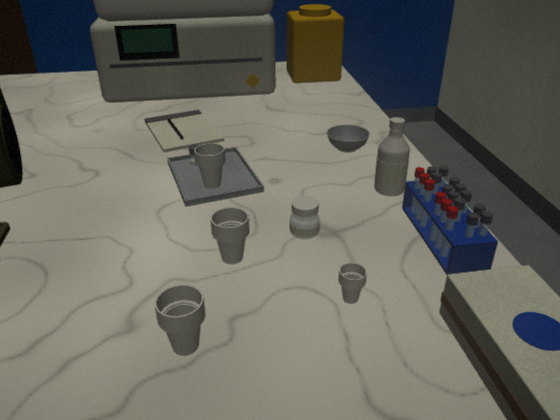

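Top view: loose full-size beakers at about (295,231) and (383,264), tray beaker (178,244), small one (351,154), jar (268,172). The side view agrees. Next I fit the rims.

```bash
cat > h.py <<'E'
import numpy as np, cv2
from station import telemetry, eyes
def ray(c,uv,z):
    T=c["T"];d=T[:3,:3]@np.linalg.inv(c["camera_matrix"])@[uv[0],uv[1],1];o=T[:3,3]
    return o+d*(z-o[2])/d[2]
def px(c,p):
    q=np.linalg.inv(c["T"])@np.r_[p,1];q=c["camera_matrix"]@q[:3];return q[:2]/q[2]
def ring(c,p,r,n=72):
    a=np.linspace(0,2*np.pi,n,endpoint=False)
    return np.array([px(c,np.array(p)+[r*np.cos(t),r*np.sin(t),0]) for t in a])
def crop(c,u,v,s,k):
    M=np.float32([[k,0,-(u-s)*k],[0,k,-(v-s)*k]])
    return cv2.warpAffine(c["pixels"],M,(int(2*s*k),)*2,flags=cv2.INTER_CUBIC)[:,:,::-1].copy()
E
python3 - <<'E'
from h import *
c=eyes.capture("top"); s=eyes.capture("side"); out=[];out2=[]
for n,(u,v),z in(("tray",(178,244),84),("a",(295,231),80),("b",(383,264),80)):
    k=6;S=24;im=crop(c,u,v,S,k);g=cv2.GaussianBlur(cv2.cvtColor(im,cv2.COLOR_BGR2GRAY),(9,9),0)
    h=cv2.HoughCircles(g,cv2.HOUGH_GRADIENT,1.,300,param1=60,param2=10,minRadius=76,maxRadius=96)
    x,y,r=h[0][0]; p=ray(c,(u-S+x/k,v-S+y/k),z)
    d=np.linalg.norm(c["T"][:3,3]-p)
    print(n,p.round(1),"r_mm",r/k*d/533.8)
    for R in(30,27.5):
        q=ring(c,p,R);cv2.polylines(im,[np.int32((q-[u-S,v-S])*k)],1,(0,255,0))
    out.append(im[:, :])
    cu=px(s,p);S2=24;i2=crop(s,*cu,36,4)
    q=ring(s,p,30);cv2.polylines(i2,[np.int32((q-(cu-36))*4)],1,(0,255,0));out2.append(i2)
w=np.hstack(out);w2=cv2.resize(np.hstack(out2),(w.shape[1],w.shape[0]))
f=np.vstack([w,w2]);f=cv2.resize(f,(790,int(790*f.shape[0]/f.shape[1])))
cv2.imwrite("pics/c1.png",f)
E
```

```text
tray [466.2 194.7  84. ] r_mm 28.44782072055249
a [490.7 -50.   80. ] r_mm 29.368587771566087
b [ 421.2 -227.6   80. ] r_mm 28.894220689199006
```

View pics/c1.png

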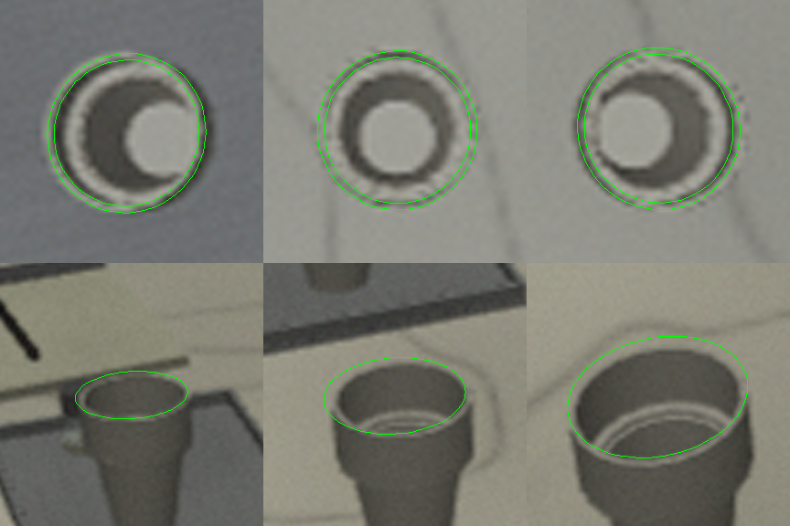

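Rim fits lie on the rims in the top view, and the side view agrees to about 2 mm. I keep the tool orientation fixed and take b first.

```bash
cat >> h.py <<'E'
from scipy.spatial.transform import Rotation as Ro
def go(t):
    o=telemetry.get_obs();R=Ro.from_rotvec(o["tcp_rot"]).as_matrix()
    print("t",round(float(o["clock"]),2),"pos",np.round(o["position"],1),"rot",np.round(o["tcp_rot"],3),"open",o["opening"],"F",np.round(o["wrist_force"],1))
    print("shift cm",np.round(R.T@(np.array(t)-o["position"])/10,2))
E
python3 -c "
from h import *
go([421.2,-227.6,140])"
```

```text
t 0.2 pos [ 164.7 -550.5  238.7] rot [-3.107 -0.455  0.   ] open 85.69590207458378 F [ 0.5 -0.6 -0.4]
shift cm [ 33.83 -23.57   9.9 ]
```

Emit:
{"op": "move_arm", "data": {
  "plan": [
    [[4.2, -2.9, 1.2, 0, 0, 0], [8.4, -5.8, 2.4, 0, 0, 0], [12.6, -8.7, 3.6, 0, 0, 0], [16.8, -11.6, 4.8, 0, 0, 0], [21, -14.5, 6, 0, 0, 0], [25.2, -17.4, 7.2, 0, 0, 0], [29.4, -20.4, 8.5, 0, 0, 0], [33.8, -23.6, 9.9, 0, 0, 0]]
  ],
  "fingers": -1,
  "newtons": 30
}}

```text
clock: 1.0
position: [407.9, -244.8, 146.0]
tcp_rot: [3.108, 0.455, 0.001]
wrist_force: [0.7, -0.1, 0.1]
opening: 85.5
```

Emit:
{"op": "move_arm", "data": {
  "plan": [
    [[0, 0, 0, 0, 0, 0], [0, 0, 0, 0, 0, 0], [0, 0, 0, 0, 0, 0]]
  ]
}}

```text
clock: 1.3
position: [406.7, -247.1, 146.4]
tcp_rot: [3.108, 0.455, -0.0]
wrist_force: [-0.9, -0.5, 0.8]
opening: 85.4
```

```bash
python3 -c "
from h import *
go([421.2,-227.6,55])
c=eyes.capture('side');p=px(c,[421,-228,80]);cv2.imwrite('pics/s2.png',crop(c,p[0],p[1]-20,70,4))"
```

```text
t 1.3 pos [ 406.7 -247.1  146.4] rot [ 3.108  0.455 -0.   ] open 85.42303234695339 F [-0.9 -0.5  0.8]
shift cm [ 1.95 -1.45  9.14]
```

View pics/s2.png

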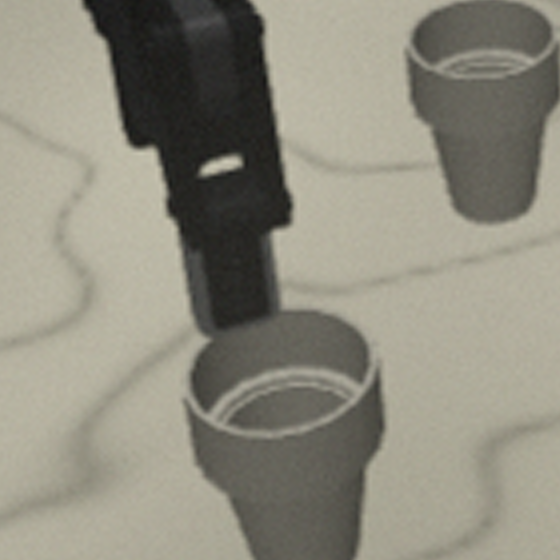

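The picture shows the gripper stopped short, behind the beaker rim (rim centre about (285,370) in the crop). I make the lateral shift first, then descend.

Emit:
{"op": "move_arm", "data": {
  "plan": [
    [[1, -0.7, 0, 0, 0, 0], [1.9, -1.4, 0, 0, 0, 0], [1.95, -1.45, 0.2, 0, 0, 0], [1.95, -1.45, 0.2, 0, 0, 0]]
  ]
}}

```text
clock: 1.75
position: [421.3, -226.6, 144.1]
tcp_rot: [-3.108, -0.456, 0.001]
wrist_force: [-0.6, 0.4, 0.0]
opening: 85.3
```

```bash
python3 -c "
from h import *
go([421.2,-227.6,55])"
```

```text
t 1.75 pos [ 421.3 -226.6  144.1] rot [-3.108e+00 -4.560e-01  1.000e-03] open 85.28718704712604 F [-0.6  0.4  0. ]
shift cm [-0.03  0.09  8.91]
```

Emit:
{"op": "move_arm", "data": {
  "plan": [
    [[0, 0.1, 2.5, 0, 0, 0], [0, 0.1, 5, 0, 0, 0], [0, 0.1, 7, 0, 0, 0], [0, 0.1, 8.2, 0, 0, 0], [0, 0.1, 8.9, 0, 0, 0], [0, 0.1, 8.9, 0, 0, 0], [0, 0.1, 8.9, 0, 0, 0]]
  ]
}}

```text
clock: 2.45
position: [421.9, -228.1, 55.5]
tcp_rot: [3.108, 0.455, 0.001]
wrist_force: [0.0, -0.7, -0.5]
opening: 85.5
```

Emit:
{"op": "move_arm", "data": {
  "plan": [
    [[0, 0, 0, 0, 0, 0], [0, 0, 0, 0, 0, 0], [0, 0, 0, 0, 0, 0], [0, 0, 0, 0, 0, 0], [0, 0, 0, 0, 0, 0], [0, 0, 0, 0, 0, 0], [0, 0, 0, 0, 0, 0], [0, 0, 0, 0, 0, 0]]
  ],
  "fingers": 1,
  "newtons": 25
}}

```text
clock: 3.25
position: [422.3, -228.2, 56.1]
tcp_rot: [3.107, 0.455, 0.002]
wrist_force: [0.1, 1.2, 6.2]
opening: 58.3
```

```bash
python3 -c "
from h import *
go([421.2,-227.6,55])
c=eyes.capture('side');p=px(c,[421,-228,80]);cv2.imwrite('pics/s3.png',crop(c,p[0],p[1]-10,60,5))"
```

```text
t 3.25 pos [ 422.3 -228.2   56.1] rot [3.107e+00 4.550e-01 2.000e-03] open 58.32036097204883 F [0.1 1.2 6.2]
shift cm [-0.09 -0.09  0.11]
```

View pics/s3.png

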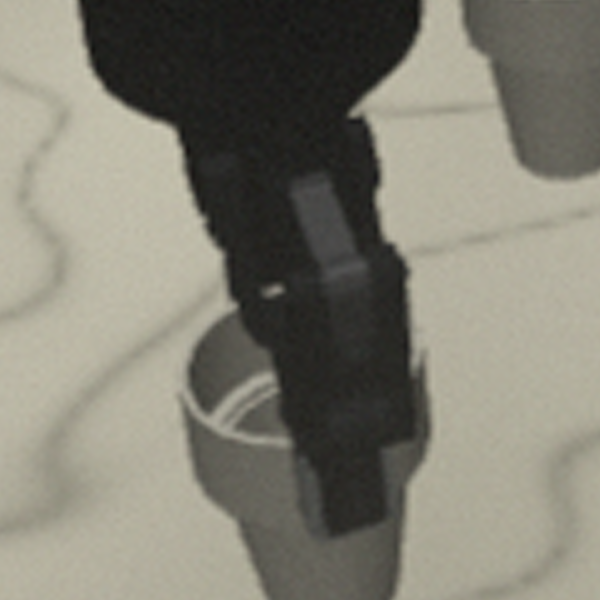

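Beaker b is gripped across the collar, with the fingertips near the collar's lower edge. I lift it and carry it to the tray.

Emit:
{"op": "move_arm", "data": {
  "plan": [
    [[0, 0, -1, 0, 0, 0], [0, 0, -3, 0, 0, 0], [0, 0, -6, 0, 0, 0], [0, 0, -9, 0, 0, 0], [0, 0, -12, 0, 0, 0], [0, 0, -14, 0, 0, 0], [0, 0, -14.5, 0, 0, 0], [0, 0, -14.5, 0, 0, 0]]
  ]
}}

```text
clock: 4.1
position: [421.8, -227.9, 201.0]
tcp_rot: [3.107, 0.455, 0.002]
wrist_force: [0.5, -1.0, -0.2]
opening: 57.8
```

Emit:
{"op": "move_arm", "data": {
  "plan": [
    [[0.8, -1.9, 0, 0, 0, 0], [2.3, -5.5, 0, 0, 0, 0], [3.9, -9.3, 0, 0, 0, 0], [5.5, -13.1, 0, 0, 0, 0], [7.1, -16.9, 0, 0, 0, 0], [8.6, -20.7, 0, 0, 0, 0], [10, -24, 0, 0, 0, 0], [11.2, -26.8, 0, 0, 0, 0]]
  ]
}}

```text
clock: 4.9
position: [450.6, 62.9, 198.5]
tcp_rot: [-3.108, -0.456, 0.006]
wrist_force: [0.8, -0.7, -0.9]
opening: 58.1
```

```bash
python3 -c "
from h import *
go([466.2,194.7,200])"
```

```text
t 4.9 pos [450.6  62.9 198.5] rot [-3.108 -0.456  0.006] open 58.086152532021586 F [ 0.8 -0.7 -0.9]
shift cm [  5.28 -12.17  -0.15]
```

Emit:
{"op": "move_arm", "data": {
  "plan": [
    [[1.4, -3, 0, 0, 0, 0], [2.8, -6.2, 0, 0, 0, 0], [4, -9.2, 0, 0, 0, 0], [4.8, -11.2, 0, 0, 0, 0], [5.25, -12.2, 0, 0, 0, 0], [5.25, -12.2, 0, 0, 0, 0], [5.25, -12.2, 0, 0, 0, 0]]
  ]
}}

```text
clock: 5.6
position: [466.7, 192.1, 199.4]
tcp_rot: [3.107, 0.455, -0.003]
wrist_force: [0.0, -0.4, -0.3]
opening: 58.5
```

```bash
python3 -c "
from h import *
go([466.2,194.7,160])
c=eyes.capture('side');p=px(c,[466,195,110]);a=crop(c,*p,50,5)
t=eyes.capture('top');p=px(t,[466,195,110]);b=crop(t,*p,50,5);cv2.imwrite('pics/s4.png',cv2.resize(np.hstack([a,b]),(800,400)))"
```

```text
t 5.6 pos [466.7 192.1 199.4] rot [ 3.107e+00  4.550e-01 -3.000e-03] open 58.546801797166474 F [ 0.  -0.4 -0.3]
shift cm [ 0.03 -0.26  3.94]
```

View pics/s4.png

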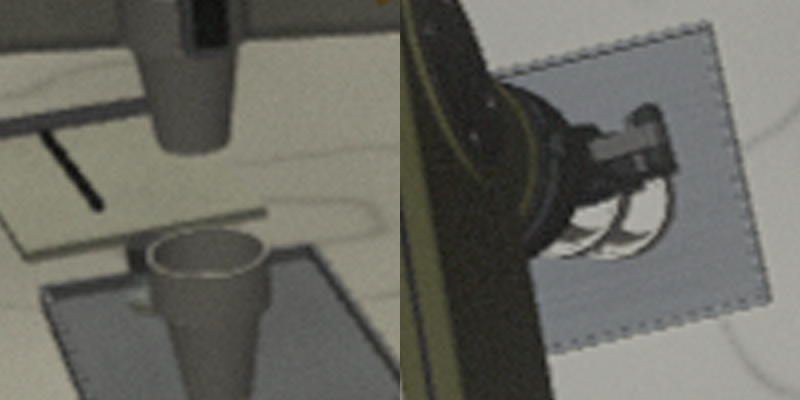

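The beaker hangs upright over the tray beaker: in the left panel its foot spans x 152–232 with the bottom at y 154, and the tray rim is centred at about (209,253). I compare these with predictions.

```bash
python3 -c "
from h import *
c=eyes.capture('side');p0=px(c,[466,195,110])-50
def e(n,P,r):
    q=(ring(c,P,r)-p0)*4;print(n,q.min(0).round(),q.max(0).round())
e('foot@TCP',[466.7,192.1,144],17)
e('rim',[466.2,194.7,84],30)
o=np.array(px(c,[466.7,192.1,144]))
for d in ([10,0,0],[0,10,0],[0,0,10]): print(((np.array(px(c,np.array([466.7,192.1,144])+d))-o)*4).round(1))
print(telemetry.get_obs()['position'])
"
```

```text
foot@TCP [160. 123.] [232. 150.]
rim [143. 224.] [266. 276.]
[21.2 -1.3]
[-0.3 -7.8]
[ -1.7 -19.9]
[467.12832525 191.80602076 200.00259247]
```

Emit:
{"op": "move_arm", "data": {
  "plan": [
    [[0.2, -0.2, 1, 0, 0, 0], [0.25, -0.25, 2.5, 0, 0, 0], [0.25, -0.25, 4, 0, 0, 0], [0.25, -0.25, 4.8, 0, 0, 0], [0.25, -0.25, 4.8, 0, 0, 0], [0.25, -0.25, 4.8, 0, 0, 0]]
  ]
}}

```text
clock: 6.35
position: [469.3, 196.0, 152.2]
tcp_rot: [3.108, 0.455, -0.0]
wrist_force: [0.1, -0.2, 0.0]
opening: 57.5
```

```bash
python3 -c "
from h import *
go([466.2,194.7,100])
c=eyes.capture('side');p=px(c,[466,195,110]);cv2.imwrite('pics/s5.png',crop(c,*p,40,7))
p0=p-40
P=telemetry.get_obs()['position']-[0,0,55]
def e(n,P,r):
    q=(ring(c,P,r)-p0)*7;print(n,q.min(0).round(),q.max(0).round())
e('foot',P,17);e('rim',[466.2,194.7,84],30);e('shoulder',P+[0,0,52],30)
"
```

```text
t 6.35 pos [469.3 196.  152.2] rot [ 3.108  0.455 -0.   ] open 57.53337002762425 F [ 0.1 -0.2  0. ]
shift cm [-0.33  0.03  5.22]
foot [235. 294.] [357. 344.]
rim [180. 321.] [395. 413.]
shoulder [170. 103.] [392. 185.]
```

View pics/s5.png

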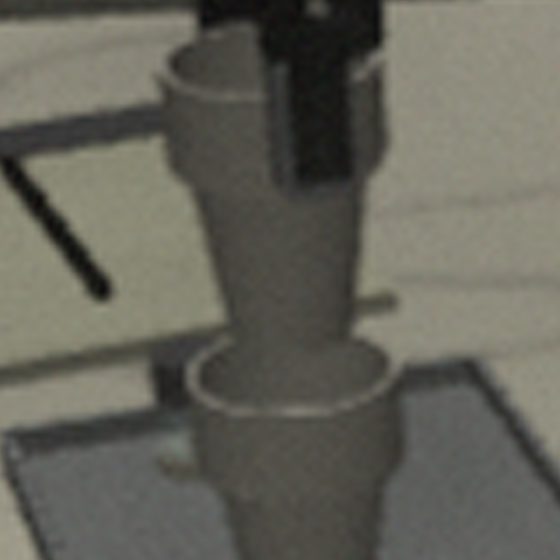

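The foot (centred about (293,330)) lies over the tray rim (centred about (295,375)) to about 1 mm. I lower it.

Emit:
{"op": "move_arm", "data": {
  "plan": [
    [[0, 0.1, 1, 0, 0, 0], [0, 0.1, 2, 0, 0, 0], [0, 0.1, 3, 0, 0, 0], [0, 0.1, 4, 0, 0, 0], [0, 0.1, 4.8, 0, 0, 0], [0, 0.1, 5.2, 0, 0, 0], [0, 0.1, 5.4, 0, 0, 0]]
  ]
}}

```text
clock: 7.1
position: [469.1, 195.1, 97.6]
tcp_rot: [3.108, 0.455, -0.002]
wrist_force: [-0.2, 1.4, -0.4]
opening: 58.1
```

Emit:
{"op": "move_arm", "data": {
  "plan": [
    [[0, 0, 0.2, 0, 0, 0], [0, 0, 0.4, 0, 0, 0], [0, 0, 0.6, 0, 0, 0], [0, 0, 0.7, 0, 0, 0]]
  ]
}}

```text
clock: 7.5
position: [469.5, 195.2, 91.3]
tcp_rot: [-3.108, -0.455, -0.0]
wrist_force: [-0.3, -0.5, -0.0]
opening: 58.1
```

Emit:
{"op": "move_arm", "data": {
  "plan": [
    [[0, 0, 0.1, 0, 0, 0], [0, 0, 0.2, 0, 0, 0], [0, 0, 0.3, 0, 0, 0], [0, 0, 0.3, 0, 0, 0]]
  ]
}}

```text
clock: 7.9
position: [469.7, 196.3, 89.1]
tcp_rot: [-3.107, -0.454, -0.002]
wrist_force: [-2.1, 3.0, 6.4]
opening: 57.9
```

Emit:
{"op": "move_arm", "data": {
  "plan": [
    [[0, 0, 0, 0, 0, 0], [0, 0, 0, 0, 0, 0], [0, 0, 0, 0, 0, 0], [0, 0, 0, 0, 0, 0], [0, 0, 0, 0, 0, 0], [0, 0, 0, 0, 0, 0], [0, 0, 0, 0, 0, 0]]
  ],
  "fingers": -1
}}

```text
clock: 8.6
position: [469.4, 195.1, 88.2]
tcp_rot: [3.108, 0.455, -0.0]
wrist_force: [0.1, 0.2, 0.1]
opening: 85.4
```

Emit:
{"op": "move_arm", "data": {
  "plan": [
    [[0, 0, -1, 0, 0, 0], [0, 0, -3, 0, 0, 0], [0, 0, -6, 0, 0, 0], [0, 0, -9, 0, 0, 0], [0, 0, -12, 0, 0, 0], [0, 0, -12, 0, 0, 0]]
  ]
}}

```text
clock: 9.2
position: [472.4, 196.2, 213.3]
tcp_rot: [-3.107, -0.455, -0.015]
wrist_force: [1.0, 0.5, 0.4]
opening: 85.7
```

```bash
python3 -c "
from h import *
go([490.7,-50,200])
c=eyes.capture('side');p=px(c,[466,195,90]);a=crop(c,*p,40,7)
p0=p-40
for z in(84,112):cv2.polylines(a,[np.int32((ring(c,[468.5,195,z],30)-p0)*7)],1,(0,255,0))
cv2.imwrite('pics/s6.png',a)
"
```

```text
t 9.2 pos [472.4 196.2 213.3] rot [-3.107 -0.455 -0.015] open 85.71367751549877 F [1.  0.5 0.4]
shift cm [-5.32 24.11  1.28]
```

View pics/s6.png

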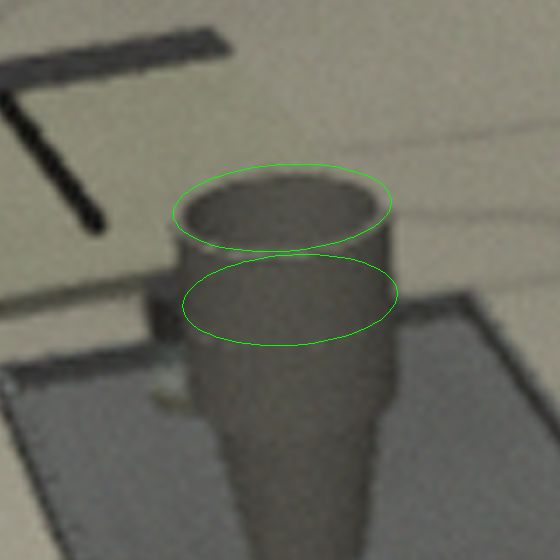

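Beaker b is seated: its rim matches the predicted height of 112 mm, upright, with the two collars in line. Now beaker a.

Emit:
{"op": "move_arm", "data": {
  "plan": [
    [[-0.4, 2, 0.2, 0, 0, 0], [-1.3, 5.8, 0.5, 0, 0, 0], [-2.2, 9.8, 1, 0, 0, 0], [-3, 13.8, 1.3, 0, 0, 0], [-3.8, 17.6, 1.3, 0, 0, 0], [-4.6, 21, 1.3, 0, 0, 0], [-5.2, 23.6, 1.3, 0, 0, 0], [-5.3, 24.1, 1.3, 0, 0, 0]]
  ]
}}

```text
clock: 10.05
position: [487.2, -53.4, 194.4]
tcp_rot: [3.109, 0.45, -0.003]
wrist_force: [0.3, 0.0, -1.1]
opening: 85.2
```

Emit:
{"op": "move_arm", "data": {
  "plan": [
    [[0, 0, 2, 0, 0, 0], [0, 0, 4.5, 0, 0, 0], [0, 0, 5.5, 0, 0, 0], [0, 0, 5.5, 0, 0, 0]]
  ]
}}

```text
clock: 10.45
position: [485.8, -50.0, 138.4]
tcp_rot: [-3.106, -0.456, 0.007]
wrist_force: [-0.1, -0.3, 0.3]
opening: 85.6
```

```bash
python3 -c "
from h import *
go([491,-50,55])"
```

```text
t 10.45 pos [485.8 -50.  138.4] rot [-3.106 -0.456  0.007] open 85.60839422964203 F [-0.1 -0.3  0.3]
shift cm [0.53 0.17 8.34]
```

Emit:
{"op": "move_arm", "data": {
  "plan": [
    [[0.5, 0.15, 0.5, 0, 0, 0], [0.5, 0.15, 2.5, 0, 0, 0], [0.5, 0.15, 4.5, 0, 0, 0], [0.5, 0.15, 6.5, 0, 0, 0], [0.5, 0.15, 7.8, 0, 0, 0], [0.5, 0.15, 8.3, 0, 0, 0], [0.5, 0.15, 8.3, 0, 0, 0], [0.5, 0.15, 8.3, 0, 0, 0]]
  ]
}}

```text
clock: 11.25
position: [494.0, -50.9, 58.0]
tcp_rot: [3.108, 0.455, 0.003]
wrist_force: [-0.1, -0.5, -0.5]
opening: 85.2
```

Emit:
{"op": "move_arm", "data": {
  "plan": [
    [[0, 0, 0, 0, 0, 0], [0, 0, 0, 0, 0, 0], [0, 0, 0, 0, 0, 0], [0, 0, 0, 0, 0, 0], [0, 0, 0, 0, 0, 0], [0, 0, 0, 0, 0, 0], [0, 0, 0, 0, 0, 0], [0, 0, 0, 0, 0, 0]]
  ],
  "fingers": 1,
  "newtons": 25
}}

```text
clock: 12.05
position: [493.7, -51.0, 58.3]
tcp_rot: [3.108, 0.455, 0.003]
wrist_force: [-1.0, 1.1, 5.4]
opening: 58.9
```

Emit:
{"op": "move_arm", "data": {
  "plan": [
    [[0, 0, -1, 0, 0, 0], [0, 0, -3, 0, 0, 0], [0, 0, -6, 0, 0, 0], [0, 0, -9, 0, 0, 0], [0, 0, -12, 0, 0, 0], [0, 0, -14, 0, 0, 0], [0, 0, -15.5, 0, 0, 0], [0, 0, -15.5, 0, 0, 0]]
  ]
}}

```text
clock: 12.85
position: [494.4, -51.3, 215.1]
tcp_rot: [3.107, 0.455, 0.008]
wrist_force: [0.1, -0.5, -1.4]
opening: 58.7
```

```bash
python3 -c "
from h import *
go([469.3,195.1,210])"
```

```text
t 12.85 pos [494.4 -51.3 215.1] rot [3.107 0.455 0.008] open 58.66793064648667 F [ 0.1 -0.5 -1.4]
shift cm [  4.66 -24.32   0.46]
```

Emit:
{"op": "move_arm", "data": {
  "plan": [
    [[0.4, -2, 0, 0, 0, 0], [1.1, -5.5, 0, 0, 0, 0], [1.9, -9.5, 0, 0, 0, 0], [2.6, -13.5, 0, 0, 0, 0], [3.4, -17.3, 0, 0, 0, 0], [4, -20.6, 0, 0, 0, 0], [4.5, -23, 0, 0, 0, 0], [4.7, -24.3, 0, 0, 0, 0]]
  ]
}}

```text
clock: 13.65
position: [467.3, 197.0, 211.3]
tcp_rot: [-3.108, -0.458, 0.002]
wrist_force: [1.0, 0.4, -0.8]
opening: 59.0
```

Emit:
{"op": "move_arm", "data": {
  "plan": [
    [[0, 0, 0.5, 0, 0, 0], [0, 0, 1.8, 0, 0, 0], [0, 0, 2.8, 0, 0, 0], [0, 0, 3, 0, 0, 0], [0, 0, 3, 0, 0, 0]]
  ]
}}

```text
clock: 14.15
position: [467.9, 194.3, 181.5]
tcp_rot: [3.108, 0.453, -0.003]
wrist_force: [-0.2, -0.0, -1.3]
opening: 59.0
```

```bash
python3 -c "
from h import *
go([469.3,195.1,118])
c=eyes.capture('side');p=px(c,[466,195,140]);cv2.imwrite('pics/s7.png',crop(c,*p,40,7))
p0=p-40
P=telemetry.get_obs()['position']-[0,0,58]
def e(n,P,r):
    q=(ring(c,P,r)-p0)*7;print(n,q.min(0).round(),q.max(0).round())
e('foot',P,17);e('rim',[468.3,194.7,112],30);e('shoulder',P+[0,0,52],30)
"
```

```text
t 14.15 pos [467.9 194.3 181.5] rot [ 3.108e+00  4.530e-01 -3.000e-03] open 59.02252168638556 F [-0.2 -0.  -1.3]
shift cm [ 0.16 -0.04  6.35]
foot [231. 310.] [356. 359.]
rim [187. 332.] [405. 420.]
shoulder [165. 115.] [391. 194.]
```

View pics/s7.png

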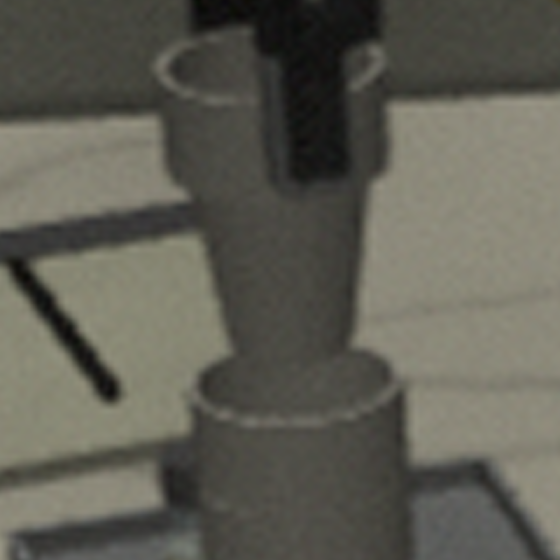

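The foot (centred about (294,350)) lies over the stack's rim (centred about (299,388)). I shift 1.5 mm in x and lower it.

Emit:
{"op": "move_arm", "data": {
  "plan": [
    [[0.15, 0, 0.8, 0, 0, 0], [0.15, 0, 1.8, 0, 0, 0], [0.15, 0, 2.8, 0, 0, 0], [0.15, 0, 3.8, 0, 0, 0], [0.15, 0, 4.6, 0, 0, 0], [0.15, 0, 5.2, 0, 0, 0], [0.15, 0, 5.6, 0, 0, 0], [0.15, 0, 5.8, 0, 0, 0]]
  ]
}}

```text
clock: 15.0
position: [469.6, 195.8, 123.8]
tcp_rot: [3.108, 0.455, -0.001]
wrist_force: [0.4, 0.1, 0.2]
opening: 58.7
```

Emit:
{"op": "move_arm", "data": {
  "plan": [
    [[0, 0, 0.1, 0, 0, 0], [0, 0, 0.2, 0, 0, 0], [0, 0, 0.3, 0, 0, 0], [0, 0, 0.4, 0, 0, 0], [0, 0, 0.4, 0, 0, 0]]
  ]
}}

```text
clock: 15.5
position: [469.7, 195.8, 120.3]
tcp_rot: [3.108, 0.455, -0.0]
wrist_force: [-0.4, 0.8, 0.1]
opening: 59.3
```

Emit:
{"op": "move_arm", "data": {
  "plan": [
    [[0, 0, 0.1, 0, 0, 0], [0, 0, 0.2, 0, 0, 0], [0, 0, 0.2, 0, 0, 0]]
  ]
}}

```text
clock: 15.8
position: [470.0, 195.6, 118.6]
tcp_rot: [3.108, 0.456, 0.001]
wrist_force: [-0.8, -0.5, 3.4]
opening: 58.9
```

Emit:
{"op": "move_arm", "data": {
  "plan": [
    [[0, 0, 0, 0, 0, 0], [0, 0, 0, 0, 0, 0], [0, 0, 0, 0, 0, 0], [0, 0, 0, 0, 0, 0], [0, 0, 0, 0, 0, 0], [0, 0, 0, 0, 0, 0], [0, 0, 0, 0, 0, 0]]
  ],
  "fingers": -1
}}

```text
clock: 16.5
position: [469.7, 195.8, 118.2]
tcp_rot: [-3.108, -0.455, 0.0]
wrist_force: [0.1, 0.4, -0.5]
opening: 85.2
```

Emit:
{"op": "move_arm", "data": {
  "plan": [
    [[0, 0, -1, 0, 0, 0], [0, 0, -3, 0, 0, 0], [0, 0, -6, 0, 0, 0], [0, 0, -9, 0, 0, 0], [0, 0, -12, 0, 0, 0], [0, 0, -13, 0, 0, 0], [0, 4, -13, 0, 0, 0], [0, 8, -13, 0, 0, 0]]
  ]
}}

```text
clock: 17.3
position: [492.7, 119.2, 248.8]
tcp_rot: [-3.108, -0.46, -0.002]
wrist_force: [1.6, 0.2, -0.9]
opening: 85.3
```

Emit:
{"op": "move_arm", "data": {
  "plan": [
    [[0, 4, 0, 0, 0, 0], [0, 8, 0, 0, 0, 0], [0, 12, 0, 0, 0, 0], [0, 15, 0, 0, 0, 0], [0, 15, 0, 0, 0, 0], [0, 15, 0, 0, 0, 0], [0, 15, 0, 0, 0, 0]]
  ]
}}

```text
clock: 18.0
position: [535.0, -23.7, 247.8]
tcp_rot: [-3.107, -0.456, 0.002]
wrist_force: [-0.4, 0.4, -0.4]
opening: 85.6
```

```bash
python3 -c "
from h import *
go([469.3,195.1,118]);o=[]
for n in('side','top'):
    c=eyes.capture(n);p=px(c,[466,195,90]);a=crop(c,*p,40,5);p0=p-40
    x=468.3 if n=='side' else 466.2
    for z in((84,112,140)if n=='side' else (140,)):cv2.polylines(a,[np.int32((ring(c,[x,194.7,z],30)-p0)*5)],1,(0,255,0))
    o.append(a)
cv2.imwrite('pics/s8.png',np.hstack(o))
"
```

```text
t 18.0 pos [535.  -23.7 247.8] rot [-3.107e+00 -4.560e-01  2.000e-03] open 85.62600320379114 F [-0.4  0.4 -0.4]
shift cm [  0.   -22.83  13.01]
```

View pics/s8.png

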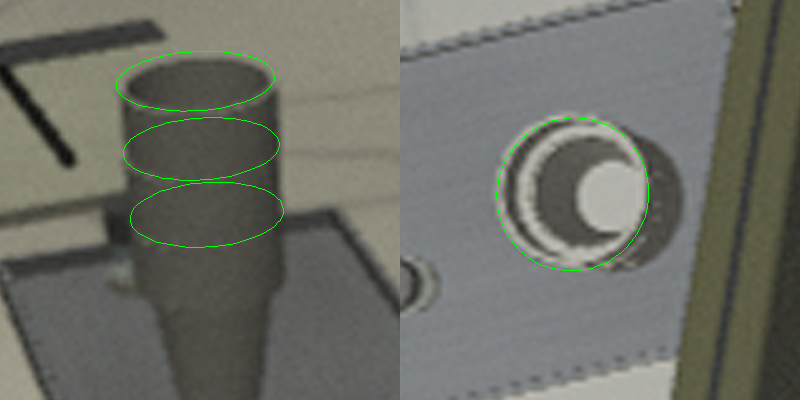

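The picture shows one straight stack of three. The top rim (about (198,82) in the side panel, (573,193) in the top panel) matches the predicted rim at 140 mm to 1–2 px in both views, and the robot is clear. Handing in.

```bash
python3 -c "
from station import ctrl
print(ctrl.finish_job())"
```

```text
the job is handed in; nothing more can be done
None
```

I nested both full-size beakers into the tray beaker, b first and then a, and handed the job in at about 18 s of the 50 s allowed. No verdict is reported.

- **Stack:** In the last pictures it stands upright and straight. The top rim matches the height expected for full seating (140 mm) to 1–2 px in both views. The tray beaker showed no visible shift.
- **Forces:** The largest wrist-force reading was about 6 N, and the gripper ended open and clear of everything.
- **Camera disagreement:** The two cameras differed by about 2 mm in x throughout, which is within their calibration. I used the side view to line up each nesting.
- **Small beaker:** The arm never went near it, but I did not measure its position again at the end.

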